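# Lock the garnish pan into its cradle

### The arm

A 7-joint arm with a two-finger parallel gripper is mounted at the origin on the work surface. World frame = base frame: x ahead of the robot, y to its left, z up, the work surface at z = 0. Lengths are in mm, angles in rad, forces in N, time in s.
With the tool pointing down it reaches from about 400 to 925 mm from the base axis. Payload 5.6 kg.
Tool frame: the origin (TCP) lies between the finger pads; the fingertips stand arm.tip_reach ahead of it and the grasp point (between the pads) lies 8 mm behind it (arm.tip_reach is the distance from the TCP to the fingertips, in mm); z points along the fingers, y is the line along which they close (so a half turn about z gives the same grasp; the last joint's range is limited). The gripper opens to 85 mm and grips with 20 to 120 N. Pads are 22 mm wide; open, the fingers measure 114 mm over their backs; the gripper's body (76 mm by 85 mm) begins 54 mm behind the grasp point. The pads swing forward as they close: fully open they stand 13 mm farther back than shut.
Start: joints at [1.089, 0.468, -0.012, 1.603, 0.006, 1.071, -0.056], TCP at [276.117, -588.445, 242.29] pointing down, gripper open.
Joint ranges: [-2.53, 2.53], [-0.31, 2.02], [-1.57, 1.55], [0.28, 2.44], [-1.29, 4.43], [0.15, 1.84], [-2.92, 2.92]. Speed limits (rad/s): [2.57, 2.57, 3.14, 3.14, 3.14, 3.14, 3.14].

### API

Orientations are given as a unit quaternion [w, x, y, z].
In Python, from rig import arm, vision gives the robot as it stands.
- The arm moves only by the tool servo_tool, never from a script. Its argument "commands" is a list of rows, each an object of numbers: "grip": the closure in counts, from 0 (fully open) to 255 (shut); "dx", "dy", "dz": the shift along the tool's x, y, z in mm; "roll": the turn about the tool's z in rad. In form: [{"grip": .., "dx": .., "dy": .., "dz": .., "roll": ..}, ...]. A call has 1 to 20 rows; each row is the pose to reach, as a shift and turn from the pose commanded when the call began, along the tool's axes at that moment; what a row does not reach only later rows make up. A row lasts 1/10 s, in which the tool goes at most 50 mm and 8.59 degrees, less where a joint would pass 70% of its speed; a pose out of reach is approached as far as the arm can. A call with a gripper value outside its range is refused whole. The fingers move at their own pace and stop on an object; "squeeze" is the grip in N (left out, the last holds). Time passes only in rows, so rows that repeat a pose let the fingers close. It gives the time, the measured TCP pose, the force, the opening and the grip force at its end, in the units of the state.
- arm.get_state(): the state, without advancing time (a new reading comes with each control period).
- vision.capture(name): name is "scene" or "side" or "wrist"; returns the picture (384x512x3 uint8, red, green, blue); there is no depth.
- vision.camera_params(name): a dict with "mtx" (3x3 intrinsics, pixels), "origin" and "rotation" of the camera in the world. Camera axes: x right, y down, z forward; pixel columns grow to the right and rows downward; lengths in mm; the calibration is good to about 2 mm. The wrist camera is an equidistant fisheye: a pixel r from the principal point sees the ray r / f radians off the axis. A picture is of the moment at which its call begins: read the wrist's pose just before it. camera_params takes no time and is no camera call; for the wrist camera it gives the pose at the moment of the call.
- arm.hand_in(): hands the job in; it is judged then, once.
The state is a dict: "time_s": time; "joints": joint angles; "dq": joint speeds; "effort": joint torques, N m; "tcp_pos": TCP position; "eef_rot": TCP orientation; "wrist_force": force on the tool from outside, world axes, zero at the start; "torque": the same for the moment, N m; "opening": finger opening in mm; "grip_force": force on a finger pad.
Only numpy, scipy, OpenCV 4.12 (cv2) and the standard library are available. Lean on these libraries where they do the work, as an engineer would, in place of code of your own. Each camera call takes 0.05 s, during which the arm holds its last target. There are 200 camera calls.

### The job

Make the garnish pan ready for transport: push the lidded steel pan along its cradle with the fingertips until it is fully home against the back stop, then flip the red-handled latch lever over past its centre so that it snaps down across the front of the pan. Only push: never lift or tip the pan, do not swing the lever over before the pan is home, and leave the bowl, oil bottle, jar, mug, can, shaker and spatula where they are.

Things in the scene. Friction and masses are not known exactly. Their poses are not given: they have to be found in the camera images.
- cradle: Fixed cradle: dark plate, white rails and stop. Origin on the table top, below where the pan's centre belongs; x points from the open front to the back stop (push direction), y left to the latch side. Floor 4 mm thick, x -155 to 70 mm. Side rails at y = +-92 mm, 6 mm thick, tops 26 mm above the table, 178 mm clear between. Grey latch bracket outside the left rail, x -68, y 115 mm, 62 mm high.
- pan: Loose lidded steel pan, 0.4 to 0.9 kg, between the rails, 45 to 75 mm short of home. Origin: centre of its underside; x as the cradle's. Body 104 (x) x 172 x 62 mm high, rim 108 x 176 mm at z 62 to 70 mm; handle bar on the lid along y, 60 mm long, 8 mm thick, top at 94 mm. Home: its origin 4 mm above the cradle's, body touching the stop. Slides with a push of a few N.
- pan_front (a point): Middle of the pan's front rim edge (the side away from the back stop, facing the robot), 66 mm above the pan's underside: push here or just below it, in the cradle's +x direction.
- stop (a point): Middle of the inner face of the cradle's back stop, 52 mm along x from the cradle's origin, 26 mm above the table; the stop is 190 mm wide, 10 mm thick, top 48 mm above the table. The pan's body ends up touching it.
- latch (a joint): Lever angle, rad; turns about the cradle's x through latch_pivot. 0 = open, leaning outwards (cradle +y) 40 degrees from upright; 0.70 upright; 1.05 dead centre; past it a spring snaps it to 2.09 = locked, lying inwards across the pan's front. The spring resists with 0.23 N m at 0, none at dead centre: 40 mm above the pivot, about 6 N. If the pan is not home the lever lands on its rim.
- latch_pivot (a point): Pivot of the lever, fixed on the cradle at x -68, y +115, z 50 mm of its frame.
- latch_tip (a point): Centre of the round end of the lever's red grip, 90 mm from the pivot. Round bar 16 mm thick, its outer 40 mm red. Open: tip 58 mm outside and 69 mm above the pivot (119 mm above the table). Upright the end is 148 mm above the table. Push on the red part, towards the cradle, with the end free to rise.
- bowl: White bowl, 100 mm wide, 45 mm high, right of the cradle; leave alone. Origin at the centre of its underside.
- oil: Amber oil bottle, 48 mm wide, 140 mm high, left of the cradle near its back; leave alone. Origin at the centre of its underside.
- jar: Small glass jar with green cap, 48 mm wide, 60 mm high, behind the back stop; leave alone. Origin at the centre of its underside.
- mug: Blue mug, 76 mm wide, 85 mm high, far left of the table; leave alone. Origin at the centre of its underside.
- can: Can with yellow label, 70 mm wide, 100 mm high, far left of the table; leave alone. Origin at the centre of its underside.
- shaker: Aluminium shaker, 48 mm wide, 90 mm high, behind the back stop; leave alone. Origin at the centre of its underside.
- spatula: Green-handled spatula lying on the green cutting board (15 mm thick) on the right; leave alone. Origin at its underside.
Things that resemble listed ones, but are neither listed nor needed, are in the scene too. What is shaped like the pan but blue, pink or yellow is not meant.

How it is judged:
By the outcome, as a careful person would: the job done as asked, in the order asked, and still so for the second after the job is handed in, with the robot touching nothing.
It also fails if it takes over 48 s, if anything falls off the work surface, if the arm or the gripper's body presses on something with over 40 N, if the wrist force passes 120 N, or if a joint passes its speed limit or range.

## Working session

There is one attempt and no reset: what is moved stays moved. The work goes in short steps, Python scripts to look and compute and a tool call to move; the robot and the scene stay as the last step left them, time stands still between calls to the robot, and variables do not carry over. Pictures are saved under pics/ and viewed, at most 10 in all, crops included, and the job is handed in when it is done.

Besides the shell and the picture viewer there is one more tool, called as a command line: name --argument value ..., lists and objects as JSON in quotes. servo_tool: Moves the arm, as the interface text tells. Its arguments: {"type":"object","properties":{"commands":{"type":"array","items":{"type":"object","properties":{"grip":{"type":"number"},"dx":{"type":"number"},"dy":{"type":"number"},"dz":{"type":"number"},"roll":{"type":"number"}}}},"squeeze":{"type":"number"}},"required":["commands"]}

```bash
mkdir -p pics
python3 - <<'E'
from rig import arm,vision
import cv2,numpy as np
s=arm.get_state();print({k:np.round(v,3).tolist() for k,v in s.items()}, arm.tip_reach)
for n in("scene","side"):
    im=vision.capture(n);cv2.imwrite(f"pics/{n}0.png",cv2.resize(im[:,:,::-1],(800,600),interpolation=cv2.INTER_CUBIC));np.save(f"{n}0.npy",im)
    p=vision.camera_params(n);print(n,{k:np.round(v,3).tolist() for k,v in p.items()})
E
```

```text
{'time_s': 0.0, 'joints': [1.089, 0.468, -0.012, 1.604, 0.006, 1.071, -0.056], 'dq': [0.0, 0.0, 0.0, 0.002, -0.001, -0.001, -0.001], 'effort': [-0.0, -53.238, 0.022, -25.13, 0.012, 0.008, -0.0], 'tcp_pos': [275.858, -587.964, 241.341], 'eef_rot': [-0.001, 0.976, 0.218, -0.0], 'wrist_force': [-0.24, -0.608, -0.771], 'torque': [0.055, 0.007, 0.01], 'grip_force': 0.0, 'opening': 85.106} 11.0
scene {'mtx': [[445.797, 0.0, 252.182], [0.0, 445.797, 190.719], [0.0, 0.0, 1.0]], 'origin': [1505.412, -443.221, 1302.93], 'rotation': [-0.292, 0.775, 0.527, -0.193]}
side {'mtx': [[489.272, 0.0, 256.677], [0.0, 489.272, 194.421], [0.0, 0.0, 1.0]], 'origin': [-143.066, 717.337, 1082.47], 'rotation': [0.14, -0.305, 0.867, -0.368]}
```

View pics/scene0.png

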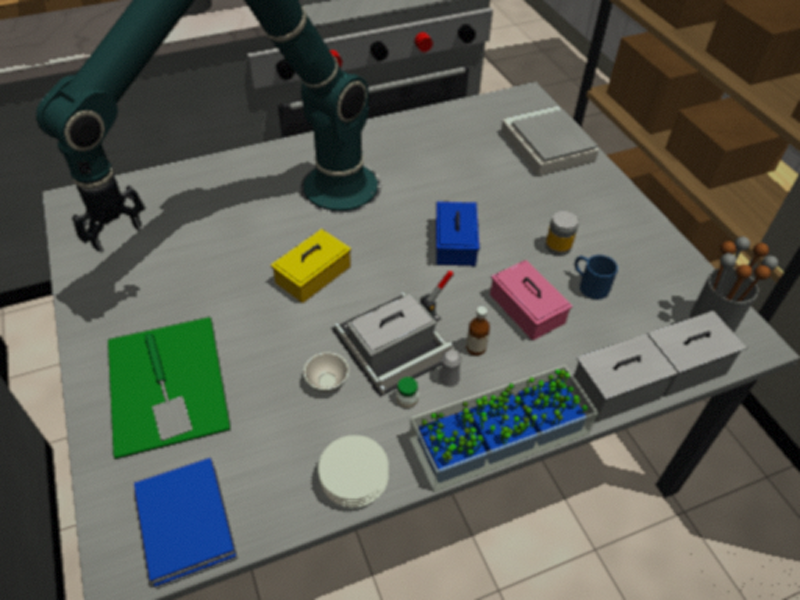

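View pics/side0.png

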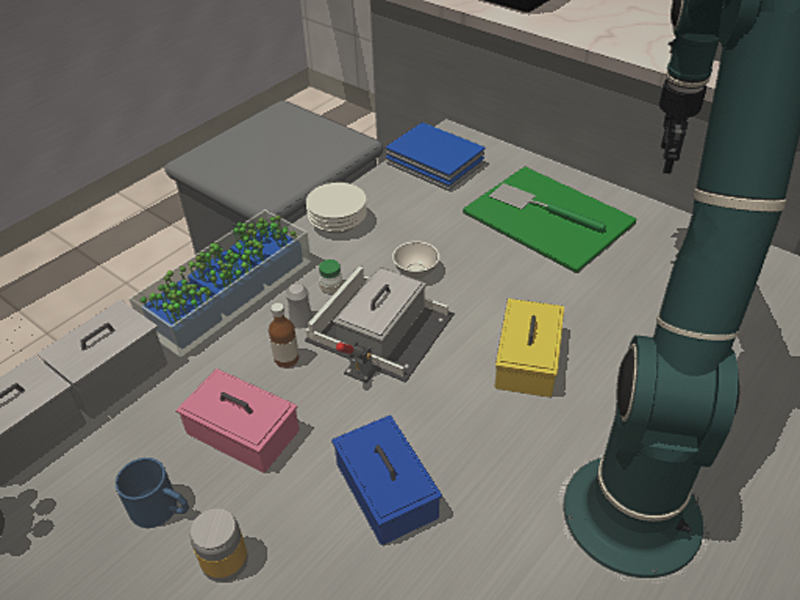

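The pan is the steel one on the dark cradle with the red lever (scene 395,325; side 380,300). The other steel pans are at scene (625,365) and (695,345), with no cradle. The tray at (548,140) and the blue, pink and yellow boxes are not meant either. I'll confirm this in one enlarged crop.

Run:
```python
import cv2,numpy as np
a=np.load("scene0.npy")[165:255,205:305];b=np.load("side0.npy")[155:255,190:295]
f=lambda x:cv2.resize(x[:,:,::-1],(400,round(400*x.shape[0]/x.shape[1])),interpolation=cv2.INTER_CUBIC)
A,B=f(a),f(b);print(A.shape,B.shape)
o=np.zeros((400,800,3),np.uint8);o[:A.shape[0],:400]=A;o[:B.shape[0],400:]=B
cv2.imwrite("pics/crop.png",o)
```

```text
(360, 400, 3) (381, 400, 3)
```

View pics/crop.png

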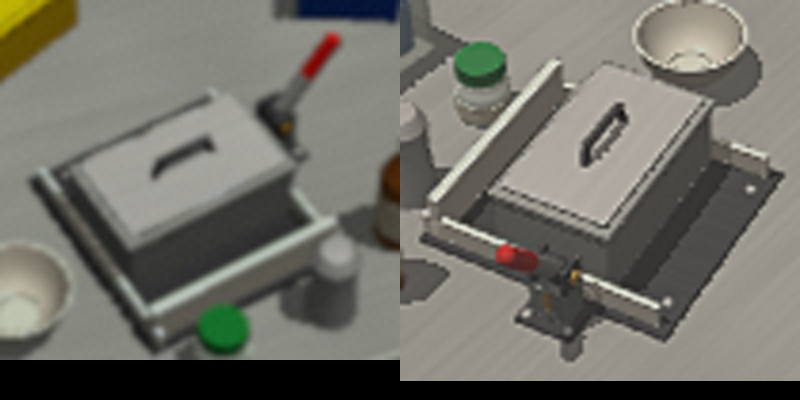

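```bash
cat > h.py <<'E'
import numpy as np,cv2
from scipy.spatial.transform import Rotation as R
from rig import vision
def proj(n,P):
    p=vision.camera_params(n);q=p["rotation"];q=np.array(q)
    r=R.from_quat(q[[1,2,3,0]]) if q.size==4 else R.from_matrix(q)
    c=r.inv().apply(np.asarray(P)-p["origin"]);m=np.array(p["mtx"])
    return np.c_[m[0,0]*c[:,0]/c[:,2]+m[0,2],m[1,1]*c[:,1]/c[:,2]+m[1,2]]
E
python3 - <<'E'
from h import *
from scipy.optimize import least_squares
pts=[] # cam, fn(w,d)->xyz, crop px
def C(n,f,u,v):
    pts.append((n,f,(204.6+u/4,164.6+v/4) if n=="scene" else (189.6+(u-400)*.2625,154.6+v*.2625)))
for sx,sy,s,t in((1,-1,(135,243),(610,62)),(1,1,(297,163),(488,190)),(-1,-1,(72,172),(712,100)),(-1,1,(212,95),(605,232))):
    f=lambda w,d,sx=sx,sy=sy:(d+54*sx,88*sy,74)
    C("scene",f,*s);C("side",f,*t)
C("scene",lambda w,d:(-68,171,119),334,39);C("side",lambda w,d:(-68,171,119),505,258)
C("scene",lambda w,d:(62,-95,48),150,315);C("scene",lambda w,d:(62,95,48),338,224)
C("side",lambda w,d:(52,-95,48),560,65)
C("side",lambda w,d:(-155,w,4),668,338);C("side",lambda w,d:(-155,-w,4),783,177)
def res(p,full=False):
    x,y,a,w,d=p;r=[]
    M=R.from_euler("z",a)
    for n,f,uv in pts:
        r.append(proj(n,(M.apply(f(w,d))+[x,y,0])[None])[0]-uv)
    r=np.array(r);return r if full else r.ravel()
for a0 in(0,-.6,.6):
    s=least_squares(res,[600,0,a0,97,-60],loss="soft_l1",x_scale=[10,10,.1,5,5])
    print(s.cost,np.round(s.x,3))
print(np.round(res(s.x,True),1).tolist())
x,y,a,w,d=s.x;M=R.from_euler("z",a)
for k,P in dict(pan_front=(d-54,0,70),tip=(-68,173,119),pivot=(-68,115,50),stop=(52,0,26)).items():print(k,np.round(M.apply(P)+[x,y,0],1))
E
```

```text
16.815620413100646 [ 6.23237e+02 -6.28260e+01  1.79000e-01  9.87260e+01 -4.49090e+01]
16.815620413101126 [ 6.23237e+02 -6.28260e+01  1.79000e-01  9.87260e+01 -4.49090e+01]Traceback (most recent call last):
  File "<stdin>", line 20, in <module>
    return func(*args, **kwargs)
    result = trf(vector_fun.fun, vector_fun.jac, x0, f0, J0, lb, ub, ftol, xtol,
                 gtol, max_nfev, x_scale, loss_function, tr_solver,
                 tr_options.copy(), verbose, callback=callback_wrapped)
    return trf_no_bounds(
        fun, jac, x0, f0, J0, ftol, xtol, gtol, max_nfev, x_scale,
        loss_function, tr_solver, tr_options, verbose, callback=callback)
    J = jac(x)
    self._update_jac()
    ~~~~~~~~~~~~~~~~^^
    self.J = self.jac_wrapped(xp_copy(self.x), f0=self.f)
             ~~~~~~~~~~~~~~~~^^^^^^^^^^^^^^^^^^^^^^^^^^^^
    J, dct = approx_derivative(
             ~~~~~~~~~~~~~~~~~^
        self.fun,
        ^^^^^^^^^
    ...<2 lines>...
        **self.finite_diff_options,
        ^^^^^^^^^^^^^^^^^^^^^^^^^^^
    )
    ^
    J, _nfev = _dense_difference(fun_wrapped, x0, f0, h,
               ~~~~~~~~~~~~~~~~~^^^^^^^^^^^^^^^^^^^^^^^^
                             use_one_sided, method,
                             ^^^^^^^^^^^^^^^^^^^^^^
                             mf)
                             ^^^
    df = [f_eval - f0 for f_eval in f_evals]
                                    ^^^^^^^
    f = np.atleast_1d(self.fun(x, *self.args, **self.kwargs))
                      ~~~~~~~~^^^^^^^^^^^^^^^^^^^^^^^^^^^^^^
    return np.atleast_1d(self.fun(x))
                         ~~~~~~~~^^^
    return self.f(x, *self.args, **self.kwargs)
           ~~~~~~^^^^^^^^^^^^^^^^^^^^^^^^^^^^^^
  File "<stdin>", line 17, in res
  File "h.py", line 5, in proj
    p=vision.camera_params(n);q=p["rotation"];q=np.array(q)
ValueError: time passes only in moves, steps and waits
```

servo_tool --commands '[{"grip":255,"dx":393,"dy":-366,"dz":0,"roll":0.26},{"grip":255,"dx":393,"dy":-366,"dz":0,"roll":0.26},{"grip":255,"dx":393,"dy":-366,"dz":0,"roll":0.26},{"grip":255,"dx":393,"dy":-366,"dz":0,"roll":0.26},{"grip":255,"dx":393,"dy":-366,"dz":0,"roll":0.26},{"grip":255,"dx":393,"dy":-366,"dz":0,"roll":0.26},{"grip":255,"dx":393,"dy":-366,"dz":0,"roll":0.26},{"grip":255,"dx":393,"dy":-366,"dz":0,"roll":0.26},{"grip":255,"dx":393,"dy":-366,"dz":0,"roll":0.26},{"grip":255,"dx":393,"dy":-366,"dz":0,"roll":0.26},{"grip":255,"dx":393,"dy":-366,"dz":0,"roll":0.26},{"grip":255,"dx":393,"dy":-366,"dz":0,"roll":0.26},{"grip":255,"dx":393,"dy":-366,"dz":0,"roll":0.26},{"grip":255,"dx":393,"dy":-366,"dz":0,"roll":0.26},{"grip":255,"dx":393,"dy":-366,"dz":0,"roll":0.26},{"grip":255,"dx":393,"dy":-366,"dz":100,"roll":0.26},{"grip":255,"dx":393,"dy":-366,"dz":100,"roll":0.26},{"grip":255,"dx":393,"dy":-366,"dz":100,"roll":0.26},{"grip":255,"dx":393,"dy":-366,"dz":100,"roll":0.26}]'

```text
time_s: 2.0
tcp_pos: [476.2, -90.8, 142.5]
eef_rot: [-0.0, 0.996, 0.089, -0.001]
wrist_force: [0.3, 0.6, 1.4]
opening: 0.1
grip_force: 0.0
```

servo_tool --commands '[{"grip":255,"dx":0,"dy":0,"dz":45},{"grip":255,"dx":0,"dy":0,"dz":82},{"grip":255,"dx":0,"dy":0,"dz":82},{"grip":255,"dx":10,"dy":0,"dz":82},{"grip":255,"dx":20,"dy":0,"dz":82},{"grip":255,"dx":20,"dy":0,"dz":82}]'

```text
invalid input at $.commands[0]: expected keys grip, dx, dy, dz, roll
```

Run:
```python
from rig import arm,vision
import cv2,numpy as np
s=arm.get_state();print(s["tcp_pos"],s["wrist_force"])
b=vision.capture("side")[155:255,190:295];a=vision.capture("scene")[145:245,205:305]
f=lambda x:cv2.resize(x[:,:,::-1],(400,round(400*x.shape[0]/x.shape[1])),interpolation=cv2.INTER_CUBIC)
A,B=f(a),f(b);o=np.zeros((400,800,3),np.uint8);o[:A.shape[0],:400]=A;o[:B.shape[0],400:]=B
cv2.imwrite("pics/c2.png",o)
```

```text
[476.17632686 -90.84474532 142.53911264] [0.29586044 0.61952545 1.39076622]
```

View pics/c2.png

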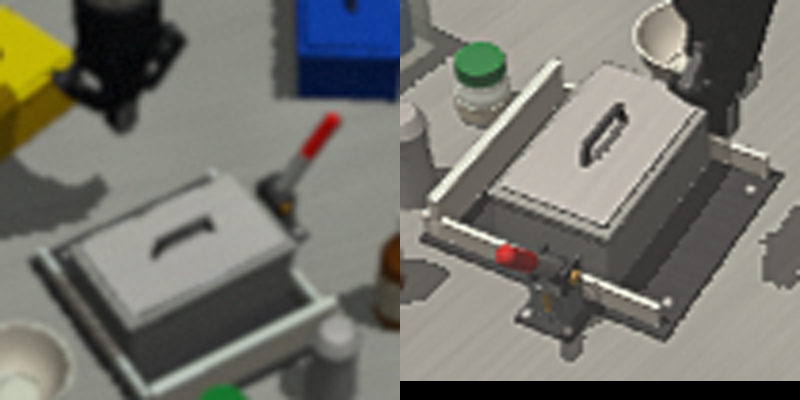

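The descent was refused because `roll` was missing, so the gripper is still at z 142. It hangs in front of the pan at scene crop (122,115), and the way down is clear. I'll descend now.

servo_tool --commands '[{"grip":255,"dx":0,"dy":0,"dz":45,"roll":0},{"grip":255,"dx":0,"dy":0,"dz":82,"roll":0},{"grip":255,"dx":0,"dy":0,"dz":82,"roll":0},{"grip":255,"dx":10,"dy":0,"dz":82,"roll":0},{"grip":255,"dx":25,"dy":0,"dz":82,"roll":0},{"grip":255,"dx":25,"dy":0,"dz":82,"roll":0}]'

```text
time_s: 2.7
tcp_pos: [506.0, -85.4, 63.8]
eef_rot: [0.001, 0.996, 0.09, 0.004]
wrist_force: [0.0, -0.2, -0.5]
opening: 0.0
grip_force: 0.0
```

servo_tool --commands '[{"grip":255,"dx":4,"dy":0,"dz":0,"roll":0},{"grip":255,"dx":8,"dy":0,"dz":0,"roll":0},{"grip":255,"dx":12,"dy":0,"dz":0,"roll":0},{"grip":255,"dx":16,"dy":0,"dz":0,"roll":0},{"grip":255,"dx":20,"dy":0,"dz":0,"roll":0},{"grip":255,"dx":24,"dy":0,"dz":0,"roll":0},{"grip":255,"dx":28,"dy":0,"dz":0,"roll":0},{"grip":255,"dx":32,"dy":0,"dz":0,"roll":0},{"grip":255,"dx":36,"dy":0,"dz":0,"roll":0},{"grip":255,"dx":40,"dy":0,"dz":0,"roll":0},{"grip":255,"dx":40,"dy":0,"dz":0,"roll":0}]'

```text
time_s: 3.8
tcp_pos: [537.1, -79.5, 59.6]
eef_rot: [0.0, 0.996, 0.089, -0.004]
wrist_force: [-7.9, -1.4, 5.0]
opening: -0.2
grip_force: 3.9
```

servo_tool --commands '[{"grip":255,"dx":3,"dy":0,"dz":0,"roll":0},{"grip":255,"dx":6,"dy":0,"dz":0,"roll":0},{"grip":255,"dx":9,"dy":0,"dz":0,"roll":0},{"grip":255,"dx":12,"dy":0,"dz":0,"roll":0},{"grip":255,"dx":15,"dy":0,"dz":0,"roll":0},{"grip":255,"dx":18,"dy":0,"dz":0,"roll":0},{"grip":255,"dx":18,"dy":0,"dz":0,"roll":0}]'

```text
time_s: 4.5
tcp_pos: [554.7, -76.3, 59.5]
eef_rot: [0.0, 0.996, 0.089, -0.004]
wrist_force: [-7.7, -2.2, 5.8]
opening: -0.2
grip_force: 4.1
```

servo_tool --commands '[{"grip":255,"dx":2,"dy":0,"dz":0,"roll":0},{"grip":255,"dx":4,"dy":0,"dz":0,"roll":0},{"grip":255,"dx":6,"dy":0,"dz":0,"roll":0},{"grip":255,"dx":6,"dy":0,"dz":0,"roll":0}]'

```text
time_s: 4.9
tcp_pos: [559.4, -75.4, 59.5]
eef_rot: [0.0, 0.996, 0.089, -0.005]
wrist_force: [-11.3, -1.7, 8.1]
opening: 0.6
grip_force: 5.7
```

servo_tool --commands '[{"grip":255,"dx":2,"dy":0,"dz":0,"roll":0},{"grip":255,"dx":4,"dy":0,"dz":0,"roll":0},{"grip":255,"dx":4,"dy":0,"dz":0,"roll":0},{"grip":255,"dx":4,"dy":0,"dz":0,"roll":0}]'

```text
time_s: 5.3
tcp_pos: [559.5, -75.4, 59.3]
eef_rot: [0.0, 0.996, 0.088, -0.009]
wrist_force: [-21.2, -2.5, 17.7]
opening: -0.4
grip_force: 11.0
```

Home: the fingers stopped at cradle x = -65 mm, as predicted, and the force rose to 21 N without motion. Now I'll back off, rise and go around to the outside of the lever.

servo_tool --commands '[{"grip":255,"dx":-6,"dy":0,"dz":0,"roll":0},{"grip":255,"dx":-20,"dy":0,"dz":0,"roll":0},{"grip":255,"dx":-45,"dy":0,"dz":0,"roll":0},{"grip":255,"dx":-45,"dy":0,"dz":-40,"roll":0},{"grip":255,"dx":-45,"dy":0,"dz":-80,"roll":0},{"grip":255,"dx":-45,"dy":0,"dz":-121,"roll":0},{"grip":255,"dx":-45,"dy":-45,"dz":-121,"roll":0},{"grip":255,"dx":-45,"dy":-90,"dz":-121,"roll":0},{"grip":255,"dx":-45,"dy":-135,"dz":-121,"roll":0},{"grip":255,"dx":-45,"dy":-180,"dz":-121,"roll":0},{"grip":255,"dx":-45,"dy":-218,"dz":-121,"roll":0},{"grip":255,"dx":-9,"dy":-218,"dz":-121,"roll":0},{"grip":255,"dx":-9,"dy":-218,"dz":-121,"roll":0},{"grip":255,"dx":-9,"dy":-218,"dz":-121,"roll":0}]'

```text
time_s: 6.7
tcp_pos: [520.5, 139.3, 180.9]
eef_rot: [0.0, 0.996, 0.089, -0.0]
wrist_force: [-0.8, -0.0, -0.5]
opening: -0.2
grip_force: 0.0
```

Run:
```python
from rig import arm,vision
from h import *
s=arm.get_state();t=np.array(s["tcp_pos"]);print(t,s["wrist_force"])
M=R.from_euler("z",.179);O=np.array([623.2,-62.8,0]);print("tcp cradle",M.inv().apply(t-O))
a=vision.capture("scene");b=vision.capture("side")
for n,im in(("scene",a),("side",b)):
    for d,P in enumerate([[(sx*54,sy*88,74) for sx in(1,-1) for sy in(1,-1)],[(-68,173,119)],M.inv().apply((t-[0,0,11]-O)[None])]):
        for u,v in proj(n,M.apply(P)+O): im[int(round(v)),int(round(u))]=[(0,255,0),(0,255,255),(255,0,255)][d]
f=lambda x:cv2.resize(x[:,:,::-1],(400,400),interpolation=cv2.INTER_NEAREST)
cv2.imwrite("pics/c3.png",np.hstack([f(a[145:245,205:305]),f(b[155:255,190:290])]))
```

```text
[520.4508998  139.3328743  180.88080671] [-0.76515068 -0.01133354 -0.48556082]
tcp cradle [-65.11852171 217.19727115 180.88080671]
```

View pics/c3.png

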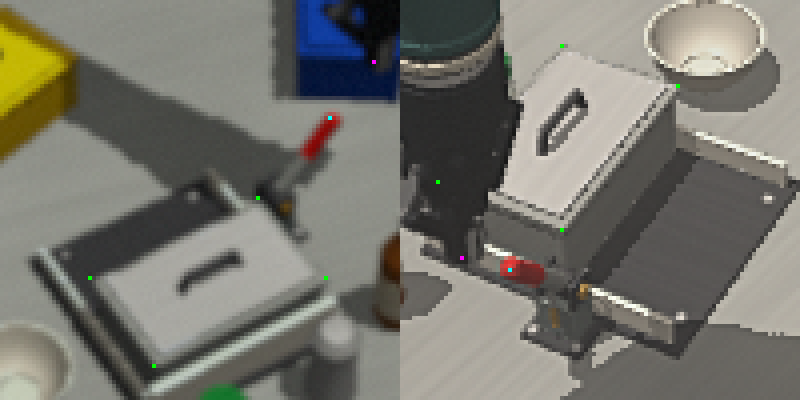

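The pan matches its home projection: the corners at scene crop (153,365) and side crop (562,230) agree with the green marks. The lever is still open, with its tip at (330,118) as predicted, and the finger is outside it. I'll descend and push.

servo_tool --commands '[{"grip":255,"dx":-5,"dy":0,"dz":40,"roll":0},{"grip":255,"dx":-5,"dy":0,"dz":70,"roll":0},{"grip":255,"dx":-5,"dy":0,"dz":70,"roll":0},{"grip":255,"dx":-5,"dy":8,"dz":70,"roll":0},{"grip":255,"dx":-5,"dy":14,"dz":70,"roll":0},{"grip":255,"dx":-5,"dy":20,"dz":70,"roll":0},{"grip":255,"dx":-5,"dy":25,"dz":70,"roll":0},{"grip":255,"dx":-5,"dy":30,"dz":70,"roll":0},{"grip":255,"dx":-5,"dy":35,"dz":70,"roll":0},{"grip":255,"dx":-5,"dy":40,"dz":70,"roll":0},{"grip":255,"dx":-5,"dy":45,"dz":70,"roll":0},{"grip":255,"dx":-5,"dy":50,"dz":70,"roll":0},{"grip":255,"dx":-5,"dy":50,"dz":70,"roll":0}]'

```text
time_s: 8.1
tcp_pos: [525.7, 90.0, 112.8]
eef_rot: [-0.001, 0.996, 0.089, 0.002]
wrist_force: [1.2, 3.2, 1.7]
opening: 0.0
grip_force: 1.7
```

servo_tool --commands '[{"grip":255,"dx":0,"dy":5,"dz":0,"roll":0},{"grip":255,"dx":0,"dy":10,"dz":0,"roll":0},{"grip":255,"dx":0,"dy":15,"dz":0,"roll":0},{"grip":255,"dx":0,"dy":20,"dz":0,"roll":0},{"grip":255,"dx":0,"dy":25,"dz":0,"roll":0},{"grip":255,"dx":0,"dy":30,"dz":0,"roll":0},{"grip":255,"dx":0,"dy":35,"dz":0,"roll":0},{"grip":255,"dx":0,"dy":40,"dz":0,"roll":0},{"grip":255,"dx":0,"dy":45,"dz":0,"roll":0},{"grip":255,"dx":0,"dy":45,"dz":0,"roll":0}]'

```text
time_s: 9.1
tcp_pos: [531.9, 43.2, 111.0]
eef_rot: [0.001, 0.996, 0.088, -0.001]
wrist_force: [-0.3, -0.3, 2.4]
opening: -0.0
grip_force: 1.0
```

servo_tool --commands '[{"grip":255,"dx":0,"dy":5,"dz":0,"roll":0},{"grip":255,"dx":0,"dy":10,"dz":0,"roll":0},{"grip":255,"dx":0,"dy":15,"dz":0,"roll":0},{"grip":255,"dx":0,"dy":20,"dz":0,"roll":0},{"grip":255,"dx":0,"dy":25,"dz":0,"roll":0},{"grip":255,"dx":0,"dy":25,"dz":0,"roll":0},{"grip":255,"dx":0,"dy":25,"dz":-40,"roll":0},{"grip":255,"dx":0,"dy":25,"dz":-80,"roll":0},{"grip":255,"dx":-20,"dy":-20,"dz":-110,"roll":0},{"grip":255,"dx":-60,"dy":-20,"dz":-150,"roll":0},{"grip":255,"dx":-60,"dy":-20,"dz":-150,"roll":0}]'

```text
time_s: 10.2
tcp_pos: [468.5, 55.5, 264.6]
eef_rot: [0.0, 0.996, 0.091, 0.002]
wrist_force: [0.7, 0.2, -1.3]
opening: 0.0
grip_force: 0.0
```

Run:
```python
from rig import arm,vision
from h import *
s=arm.get_state();print(s["tcp_pos"],s["wrist_force"])
M=R.from_euler("z",.179);O=np.array([623.2,-62.8,0])
a=vision.capture("scene");b=vision.capture("side")
th=2.09-np.radians(40)
for n,im in(("scene",a),("side",b)):
    for u,v in proj(n,M.apply([(-68,115-90*np.sin(th),50+90*np.cos(th))])+O): im[int(round(v)),int(round(u))]=(0,255,255)
    print(n,th)
f=lambda x:cv2.resize(x[:,:,::-1],(400,400),interpolation=cv2.INTER_NEAREST)
cv2.imwrite("pics/c4.png",np.hstack([f(a[145:245,205:305]),f(b[155:255,190:290])]))
```

```text
[468.54489877  55.46245017 264.57837587] [ 0.70793163  0.19846064 -1.32467627]
scene 1.391868299202268
side 1.391868299202268
```

View pics/c4.png

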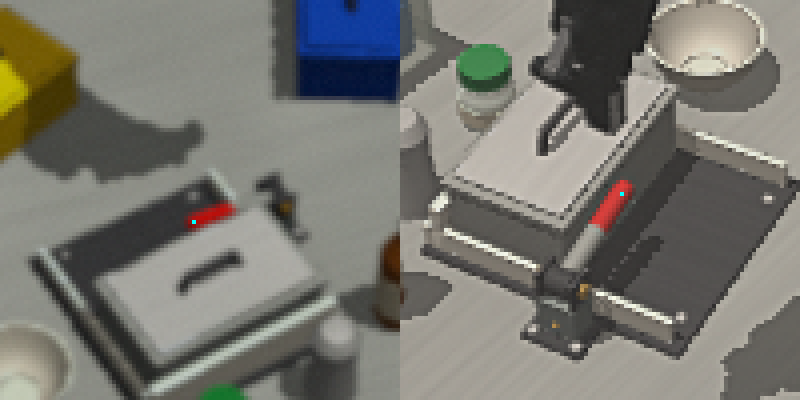

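The lever is locked across the pan's front, with its tip on the predicted mark at side crop (622,193) and scene crop (194,222). The pan is home and the robot is clear.

```bash
python3 -c "
from rig import arm
print(arm.hand_in())"
```

```text
the job is handed in; nothing more can be done
None
```

The pan is pushed home against the back stop and the latch lever is snapped down across its front; I handed the job in at about 10 s with the robot clear.

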